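# Close the dried-out test kiln and click its heat knob up one step

## Robot

A 6-joint arm with a two-finger parallel gripper is mounted at the origin on the work surface. World frame = base frame: x ahead of the robot, y to its left, z up, the work surface at z = 0. Lengths are in m, angles in degrees, forces in N, time in s.
With the tool pointing down it reaches from about 0.25 to 0.725 m from the base axis. Payload 4 kg.
Tool frame: the origin (TCP) lies at the very end of the fingers, on their centre line; the grasp point (between the pads) lies ctrl.grasp_offset behind it (ctrl.grasp_offset is the distance from the TCP to the grasp point, in m); y points along the fingers, z is the direction in which the jaws open and shut, and the axes are right-handed (so a half turn about y gives the same grasp; the last joint's range is limited). The gripper opens to 85 mm and grips with 20 to 120 N. Pads are 22 mm wide; open, the fingers measure 114 mm over their backs; the gripper's body (76 mm by 85 mm) begins 54 mm behind the grasp point. The pads swing forward as they close: fully open they stand 13 mm farther back than shut.
Start: joints at [63.713, 13.785, 0.286, 76.501, 0, 90], TCP at [0.221, 0.448, 0.231] pointing down, gripper open.
Joint ranges: [-155.79, 155.79], [-60.16, 107.12], [-62.33, 73.08], [-114, 123.19], [-81.49, 82.49], [-180, 180]. Speed limits (degrees/s): [159.86, 159.86, 180, 180, 180, 180].

## Interface

Orientations are given as a 3x3 rotation matrix whose columns are the frame's x, y, z axes.
In Python, from cell import ctrl gives the robot as it stands.
- The arm moves only by the tool carry_out, never from a script. Its argument "targets" is a list of rows, each a list of 6 numbers: the shift along the tool's x, y, z in m, then the turn, a rotation vector about the tool's x, y, z in rad. A call has 1 to 12 rows; each row is the pose to reach, as a shift and turn from the pose measured when the call began, along the tool's axes at that moment; what a row does not reach only later rows make up. A row lasts 1/10 s, in which the tool goes at most 50 mm and 8.59 degrees, less where a joint would pass 70% of its speed; a pose out of reach is approached as far as the arm can. A call with a gripper value outside its range is refused whole. "fingers" is the gripper command: -1 is fully open, 1 is shut, values between are in proportion, set as the call begins (left out, the last holds). The fingers move at their own pace and stop on an object; "squeeze" is the grip in N (left out, the last holds). Time passes only in rows, so rows that repeat a pose let the fingers close. It gives the time, the measured TCP pose, the force and the opening at its end, in the units of the state.
- ctrl.state(): the state, without advancing time (a new reading comes with each control period).
- ctrl.snapshot(name): name is "side" or "top" or "wrist"; returns the picture (420x560x3 uint8, red, green, blue); there is no depth.
- ctrl.camera_model(name): a dict with "mtx" (3x3 intrinsics, pixels), "R" (3x3) and "t" (3): a world point X has camera coordinates R X + t; the wrist camera has in their place "mount" (4x4, takes a point from camera to tool coordinates, whose origin is the TCP and whose axes are the tool frame's). Camera axes: x right, y down, z forward; pixel columns grow to the right and rows downward; lengths in m; the calibration is good to about 2 mm. A picture is of the moment at which its call begins: read the wrist's pose just before it. camera_model takes no time and is no camera call.
- ctrl.job_done(): hands the job in, once; it reports no verdict.
The state is a dict: "time": time; "qpos": joint angles; "qvel": joint speeds; "effort": joint torques, N m; "eef_pos": TCP position; "tcp_rot": TCP orientation; "force": force on the tool from outside, world axes, zero at the start; "moment": the same for the moment, N m; "grip_width": opening from 0.0 (shut) to 1.0 (fully open).
Only numpy, scipy, OpenCV 4.12 (cv2) and the standard library are available. Lean on these libraries where they do the work, as an engineer would, in place of code of your own. Each camera call takes 0.05 s, during which the arm holds its last target.

## Task

The pots in the small kiln have dried out with the lid ajar on low heat: push the lid down by its handle until it is fully shut, and only then roll the knurled heat knob clockwise (as seen facing the panel) with a fingertip on its rim, just one click from low to medium, never running on to high. Only touch and push: do not grip the lid or the knob, do not lift the lid, and leave the timer knob below and everything else on the bench where it is.

Things in the scene. Friction and masses are not known exactly. Their poses are not given: they have to be found in the camera images.
- kiln: small eight-sided top-loading kiln fixed to the bench, steel jacket 260 mm across the flats, rim 210 mm high, on short legs. Origin: centre of its underside on the bench; x points to its back (hinge side), y to its left, z up. Its front (-x) faces the robot, turned by up to 15 degrees.
- kiln_lid: the lid, an eight-sided brick slab 42 mm thick, 0.9 kg. Origin: centre of its underside; axes as the kiln's when shut. It opens upward at the front about a level hinge along the kiln's y at kiln x +142, z 210 mm: open by angle a, its z axis leans back (to the kiln's +x) by a; a starts 0.15 to 0.34 rad. A friction stay holds it where it is left; 3 to 6 N down on the handle moves it. Shut: a = 0, top 253 mm high.
- lid_handle (a point): centre of the lid's handle, a level round black bar along the kiln's y, 18 mm in diameter, 70 mm long, carried 42 mm in front of the lid's front edge on two 10 mm steel arms. It moves with the lid on an arc about the hinge; shut, it is at kiln x -172, y 0, z 231 mm. Its frame tilts with the lid.
- heat_knob (a joint): the heat knob: black, finely knurled, upper and larger of two knobs on the control box. Rad, growing clockwise as seen facing the panel (top of the rim moves to the kiln's -y): 0 = low (start; white index line 45 degrees left of the top), 0.785 = medium (line straight up), 1.571 = high. Spring detents pull it home from either side of the midpoints 0.39 and 1.18.
- knob_axis (a point): on the heat knob's level axis, 20 mm in front of the panel and 15 mm behind the knob's face; the knob is a cylinder 55 mm in diameter, so its rim's top is 27.5 mm above this point, free from above. Does not turn; frame as the kiln's (axis = x). To pass a click takes 2 to 3 N along the rim: press the fingertip on with 5 to 12 N.
- control_box (a point): centre of the top of the grey control box beside the kiln's right side, 225 mm high. The box is 140 mm deep (x) and 130 wide (y); its panel is the upright front face, 70 mm in front of this point (kiln -x). Frame as the kiln's. Kiln x -30, y -212 mm.
- timer_knob (a joint): the timer knob, lower and smaller (38 mm) with a smooth bar grip, 75 mm below the heat knob and 26 mm towards the kiln. Rad, 0 at the start; to be left alone.
- bowl: bystander, loose: open cream bowl, 116 across, 52 high mm; origin: centre of its underside. Leave it where it stands.
- mug: bystander, loose: cream mug with a side handle, 76 across, 82 high mm; origin: centre of its underside. Leave it where it stands.
- post_tall: bystander, loose: upright buff kiln post, 40 across, 100 high mm; origin: centre of its underside. Leave it where it stands.
- post_short: bystander, loose: upright buff kiln post, 40 across, 50 high mm; origin: centre of its underside. Leave it where it stands.
- test_tile: bystander, loose: L-shaped bisque test tile standing on its foot, 45 x 40, 70 high mm; origin: centre of its underside. Leave it where it stands.
- glaze_jar: bystander, loose: closed glaze jar with white cap, 72 across, 95 high mm; origin: centre of its underside. Leave it where it stands.
- glaze_brush: bystander, loose: glaze brush lying flat, 200 long, 20 high mm; origin: centre of its underside (middle of its length). Leave it where it stands.
- spare_plug: bystander, loose: cream ceramic cone (spare spy-hole plug) on its wide end, 38 across, 50 high mm; origin: centre of its underside. Leave it where it stands.

How it is judged:
By the outcome, as a careful person would: the job done as asked, in the order asked, and still so for the second after the job is handed in, with the robot touching nothing.
It also fails if it takes over 35 s, if anything falls off the work surface, if the arm or the gripper's body presses on something with over 40 N, if the wrist force passes 120 N, or if a joint passes its speed limit or range.

## Working session

There is one attempt and no reset: what is moved stays moved. The work goes in short steps, Python scripts to look and compute and a tool call to move; the robot and the scene stay as the last step left them, time stands still between calls to the robot, and variables do not carry over. Pictures are saved under pics/ and viewed, and the job is handed in when it is done.

Besides the shell and the picture viewer there is one more tool, called after "Emit:" as name(argument=value, ...) on one line, values as JSON. carry_out: Moves the arm, as the interface text tells. Its arguments: {"type":"object","properties":{"targets":{"type":"array"},"fingers":{"type":"number"},"squeeze":{"type":"number"}},"required":["targets"]}

```bash
mkdir -p pics; ls; python3 - <<'E'
from cell import ctrl
import cv2,numpy as np
np.set_printoptions(precision=4,suppress=True)
s=ctrl.state()
for k,v in s.items(): print(k,np.array(v))
print(ctrl.grasp_offset)
for n in ("side","top","wrist"):
    print(n,ctrl.camera_model(n))
    cv2.imwrite(f"pics/{n}0.png",ctrl.snapshot(n)[:,:,::-1])
E
```

```text
pics
time 0.0
qpos [63.7116 13.8328  0.2112 76.5007  0.0002 90.    ]
qvel [ 0.0647  0.0424 -0.006   0.009  -0.0811  0.0533]
effort [ -0.0007 -37.2321  25.2406   0.017    0.      -0.    ]
eef_pos [0.2212 0.4477 0.2304]
tcp_rot [[ 0.8966 -0.0009  0.4429]
 [-0.4429 -0.0019  0.8966]
 [-0.     -1.     -0.0021]]
force [-0.062   0.5176 -0.5989]
moment [0.018  0.0275 0.0325]
grip_width 1.005346568145871
0.0187
side {'mtx': array([[411.7934,   0.    , 282.8137],
       [  0.    , 411.7934, 208.2385],
       [  0.    ,   0.    ,   1.    ]]), 'R': array([[ 0.8052, -0.593 ,  0.0069],
       [-0.3179, -0.4414, -0.8391],
       [ 0.5006,  0.6735, -0.5439]]), 't': array([-0.4299,  0.2952,  0.8735])}
top {'mtx': array([[411.4672,   0.    , 275.0247],
       [  0.    , 411.4672, 212.9814],
       [  0.    ,   0.    ,   1.    ]]), 'R': array([[-0.0062, -1.    , -0.0042],
       [-0.9771,  0.007 , -0.2128],
       [ 0.2128,  0.0028, -0.9771]]), 't': array([0.0068, 0.5633, 1.0318])}
wrist {'mtx': array([[291.2881,   0.    , 280.3636],
       [  0.    , 291.2881, 213.1446],
       [  0.    ,   0.    ,   1.    ]]), 'mount': array([[-0.0001,  0.9621,  0.2729, -0.0696],
       [ 0.0004, -0.2729,  0.9621, -0.1425],
       [ 1.    ,  0.0002, -0.0003,  0.0006],
       [ 0.    ,  0.    ,  0.    ,  1.    ]])}
```

View pics/side0.png

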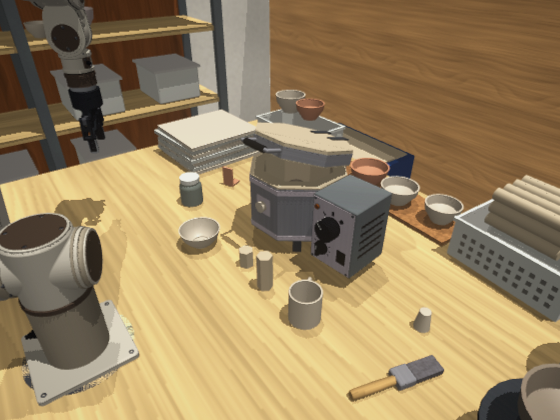

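View pics/top0.png

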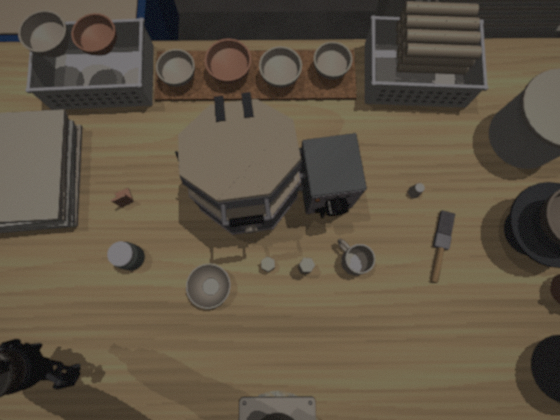

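View pics/wrist0.png

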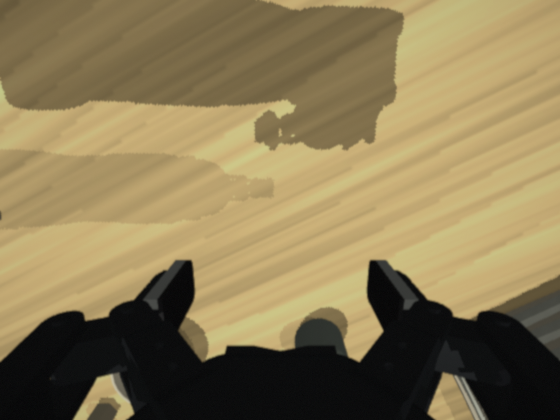

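```bash
python3 - <<'E'
import cv2
t=cv2.imread("pics/top0.png");s=cv2.imread("pics/side0.png")
c=t[85:245,165:385]; c=cv2.convertScaleAbs(c,alpha=1.8,beta=10); cv2.imwrite("pics/topc.png",cv2.resize(c,None,fx=3.6,fy=3.6,interpolation=cv2.INTER_CUBIC))
c=s[115:285,230:400]; cv2.imwrite("pics/sidec.png",cv2.resize(c,None,fx=3.5,fy=3.5,interpolation=cv2.INTER_CUBIC))
E
```

```text
(no output)
```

View pics/topc.png

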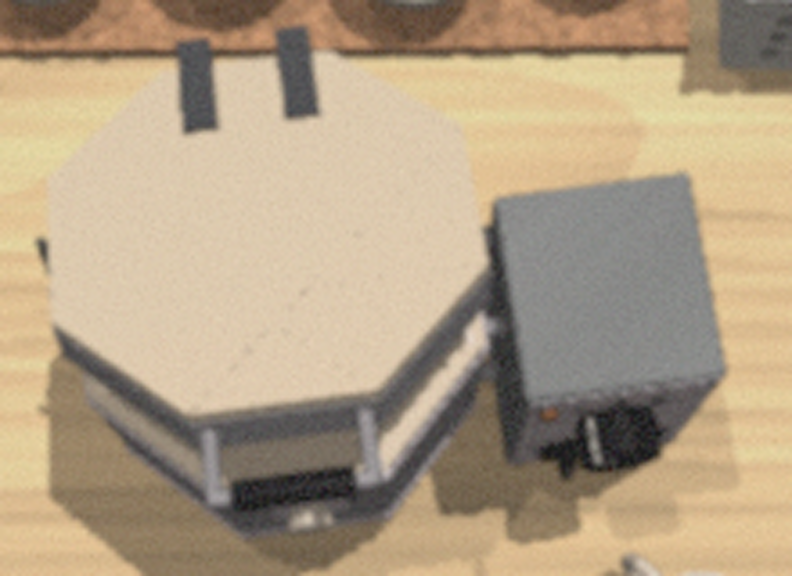

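View pics/sidec.png

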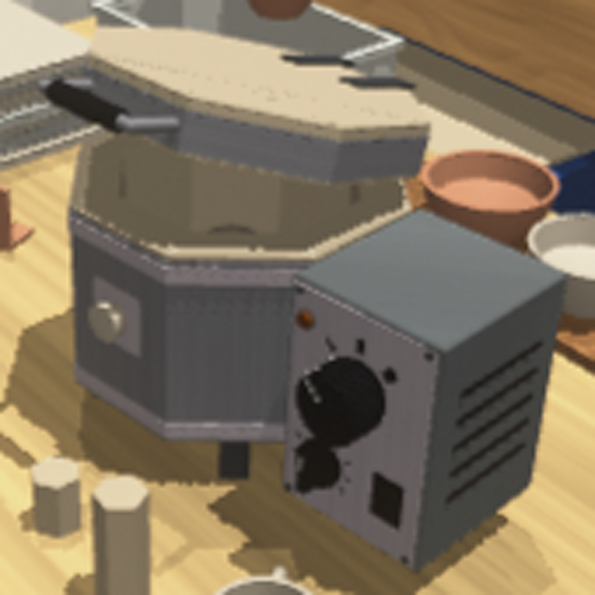

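```bash
cat > h.py <<'E'
import numpy as np, cv2
from scipy.optimize import least_squares
from scipy.spatial.transform import Rotation as Ro
from cell import ctrl
np.set_printoptions(precision=4,suppress=True)
def proj(n,X,s=None):
    c=ctrl.camera_model(n); X=np.atleast_2d(X)
    if n=="wrist":
        M=c["mount"]; R=np.array(s["tcp_rot"]); Xt=(X-np.array(s["eef_pos"]))@R
        P=(Xt-M[:3,3])@M[:3,:3]
    else: P=X@c["R"].T+c["t"]
    p=P@c["mtx"].T; return p[:,:2]/p[:,2:]
def k2w(p,X):
    c,s=np.cos(p[2]),np.sin(p[2]); X=np.atleast_2d(X)
    return X@np.array([[c,s,0],[-s,c,0],[0,0,1]])+[p[0],p[1],0]
def lidpt(a,X): # shut kiln coords -> open
    X=np.atleast_2d(X).astype(float); h=np.array([.142,0,.210]); d=X-h
    # front (-x) goes up
    c,s=np.cos(a),np.sin(a)
    return np.c_[d[:,0]*c+d[:,2]*s, d[:,1], -d[:,0]*s+d[:,2]*c]+h
E
cat > fit.py <<'E'
from h import *
box=np.array([[.04,-.147,.225],[.04,-.277,.225],[-.10,-.277,.225],[-.10,-.147,.225]])
T=np.array([[495,200],[688,176],[723,375],[527,405]])/3.6+[165,85]
S=np.array([[425,210],[565,280],[437,355],[296,285]])/3.5+[230,115]
hd=np.array([[-.172,.035,.231],[-.172,-.035,.231]])
Th=np.array([[232,494],[355,480]])/3.6+[165,85]
Sh=np.array([[50,88],[122,120]])/3.5+[230,115]
def res(p):
    return np.concatenate([proj("top",k2w(p,box))-T,proj("side",k2w(p,box))-S,
     proj("top",k2w(p,lidpt(p[3],hd)))-Th,proj("side",k2w(p,lidpt(p[3],hd)))-Sh])
r=least_squares(lambda p:res(p).ravel(),[.6,.05,0,.2])
print(r.x,np.degrees(r.x[2])); print(res(r.x))
p=r.x; print("handle",k2w(p,lidpt(p[3],[-.172,0,.231])),"shut",k2w(p,[-.172,0,.231]))
for z in (.12,.14,.15,.16,.17): 
  for y in(-.23,-.212,-.195): print(y,z,k2w(p,[-.135,y,z]),(proj("side",k2w(p,[-.135,y,z]))-[230,115])*3.5,(proj("top",k2w(p,[-.12,y,z+.0275]))-[165,85])*3.6)
E
python3 fit.py
```

```text
[0.6444 0.0781 0.1164 0.2794] 6.6707690910162345
[[ 0.2341 -0.4547]
 [ 1.6209 -0.2551]
 [ 2.0667  1.7406]
 [-0.2059  0.2558]
 [-1.0701 -1.2168]
 [ 1.6751 -2.0827]
 [ 1.2866 -1.3645]
 [-1.6928 -3.8693]
 [-0.5164  0.8742]
 [-0.063   0.5541]
 [ 1.1539 -0.2657]
 [-0.7147 -0.4588]]
handle [[0.4915 0.0602 0.3168]] shut [[0.4736 0.0582 0.231 ]]
-0.23 0.12 [[ 0.5371 -0.166   0.12  ]] [[336.8807 471.16  ]] [[642.3007 448.0944]]
-0.212 0.12 [[ 0.535  -0.1481  0.12  ]] [[317.0332 458.8614]] [[616.0475 451.2866]]
-0.195 0.12 [[ 0.533  -0.1312  0.12  ]] [[298.6944 447.4978]] [[591.2338 454.3038]]
-0.23 0.14 [[ 0.5371 -0.166   0.14  ]] [[338.8204 447.4671]] [[647.0592 441.4438]]
-0.212 0.14 [[ 0.535  -0.1481  0.14  ]] [[318.7271 435.2998]] [[620.2869 444.6967]]
-0.195 0.14 [[ 0.533  -0.1312  0.14  ]] [[300.1659 424.0602]] [[594.9822 447.7713]]
-0.23 0.15 [[ 0.5371 -0.166   0.15  ]] [[339.8069 435.417 ]] [[649.5099 438.0185]]
-0.212 0.15 [[ 0.535  -0.1481  0.15  ]] [[319.5885 423.3187]] [[622.4703 441.3026]]
-0.195 0.15 [[ 0.533  -0.1312  0.15  ]] [[300.9141 412.1443]] [[596.9127 444.4068]]
-0.23 0.16 [[ 0.5371 -0.166   0.16  ]] [[340.8048 423.2279]] [[652.0103 434.524 ]]
-0.212 0.16 [[ 0.535  -0.1481  0.16  ]] [[320.4597 411.2011]] [[624.6979 437.8399]]
-0.195 0.16 [[ 0.533  -0.1312  0.16  ]] [[301.6706 400.0941]] [[598.8824 440.9741]]
-0.23 0.17 [[ 0.5371 -0.166   0.17  ]] [[341.8142 410.8975]] [[654.5617 430.958 ]]
-0.212 0.17 [[ 0.535  -0.1481  0.17  ]] [[321.3409 398.9446]] [[626.9711 434.3063]]
-0.195 0.17 [[ 0.533  -0.1312  0.17  ]] [[302.4358 387.9073]] [[600.8924 437.4712]]
```

```bash
cat >> fit.py <<'E'
def overlay(n,img,off,f,out,s=None,yk=-.212,zk=.17):
    c=cv2.resize(img,None,fx=f,fy=f,interpolation=cv2.INTER_CUBIC)
    def poly(X,col,cl=True):
        q=(proj(n,X,s)-off)*f; cv2.polylines(c,[np.round(q).astype(int)],cl,col,1,cv2.LINE_AA)
    poly(k2w(p,box),(0,255,0)); poly(k2w(p,box[2:]-[0,0,.17]),(0,255,0))
    poly(k2w(p,lidpt(p[3],hd)),(0,0,255))
    th=np.linspace(0,2*np.pi,60)
    for x in(-.135,-.105): poly(k2w(p,np.c_[0*th+x,yk+.0275*np.cos(th),zk+.0275*np.sin(th)]),(255,0,255))
    cv2.imwrite(out,c)
if __name__=="__main__":
    t=cv2.imread("pics/top0.png");s_=cv2.imread("pics/side0.png")
    overlay("top",cv2.convertScaleAbs(t[85:245,165:385],alpha=1.8,beta=10),[165,85],3.6,"pics/o1.png")
    overlay("side",s_[115:285,230:400],[230,115],3.5,"pics/o2.png")
E
python3 fit.py >/dev/null
```

```text
(no output)
```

View pics/o1.png

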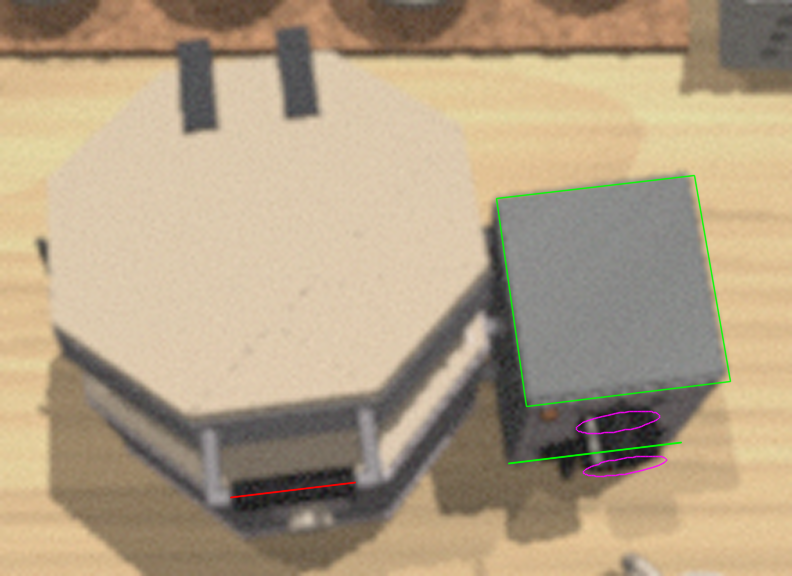

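View pics/o2.png

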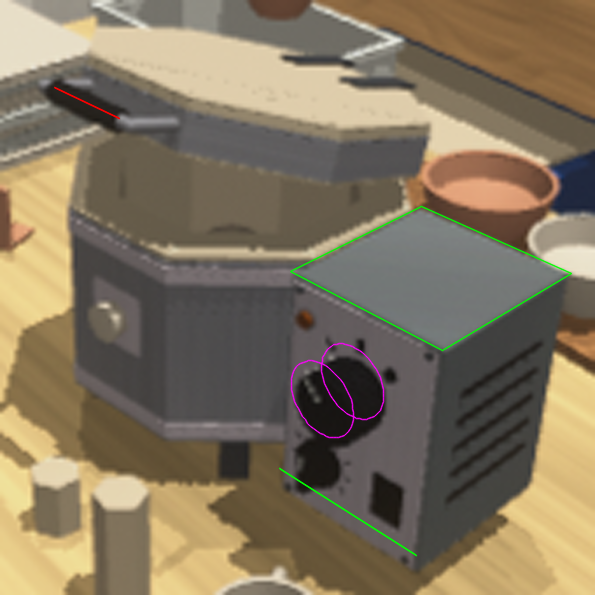

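```bash
cat >> h.py <<'E'
def Rdown(yaw,tiltx=0):
    c,s=np.cos(yaw),np.sin(yaw)
    return np.array([[c,0,-s],[s,0,c],[0,-1,0]])
def rel(pos,R=None,s=None):
    s=s or ctrl.state(); R0=np.array(s["tcp_rot"]); d=R0.T@(np.array(pos)-np.array(s["eef_pos"]))
    w=np.zeros(3) if R is None else Ro.from_matrix(R0.T@R).as_rotvec()
    print("rel",d,w); return d,w
E
python3 - <<'E'
from h import *
R=Rdown(.116); print(R)
rel([.28,.36,.38],R);rel([.38,.2,.40],R); rel([.488,.060,.38],R)
E
```

```text
[[ 0.9933  0.     -0.1157]
 [ 0.1157  0.      0.9933]
 [ 0.     -1.      0.    ]]
rel [ 0.0916 -0.1493 -0.053 ] [ 0.0016 -0.5748 -0.0005]
rel [ 0.2521 -0.1691 -0.1522] [ 0.0016 -0.5748 -0.0005]
rel [ 0.411  -0.149  -0.2298] [ 0.0016 -0.5748 -0.0005]
```

Emit:
carry_out(targets=[[0.02,-0.04,-0.01,0,-0.1,0],[0.04,-0.08,-0.02,0,-0.2,0],[0.06,-0.12,-0.035,0,-0.3,0],[0.09,-0.15,-0.053,0,-0.4,0],[0.125,-0.155,-0.075,0,-0.5,0],[0.16,-0.16,-0.1,0,-0.575,0],[0.2,-0.165,-0.125,0,-0.575,0],[0.24,-0.165,-0.145,0,-0.575,0],[0.285,-0.16,-0.17,0,-0.575,0],[0.325,-0.155,-0.19,0,-0.575,0],[0.37,-0.15,-0.21,0,-0.575,0],[0.411,-0.149,-0.23,0,-0.575,0]], fingers=1)

```text
time: 1.35
eef_pos: [0.4887, 0.0579, 0.3791]
tcp_rot: [[0.993, -0.002, -0.115], [0.115, -0.001, 0.993], [-0.002, -1.0, -0.001]]
force: [0.7, 1.1, 0.8]
grip_width: -0.001
```

```bash
python3 - <<'E'
from h import *
s=ctrl.state(); print(s["time"],s["eef_pos"],s["tcp_rot"],s["force"],s["grip_width"])
for n in ("wrist","side"): cv2.imwrite(f"pics/{n}1.png",ctrl.snapshot(n)[:,:,::-1])
E
```

```text
1.35 [0.4887 0.0579 0.3791] [[ 0.9933 -0.002  -0.1154]
 [ 0.1154 -0.0015  0.9933]
 [-0.0021 -1.     -0.0013]] [0.7422 1.1026 0.8341] -0.0011400560992707574
```

View pics/wrist1.png

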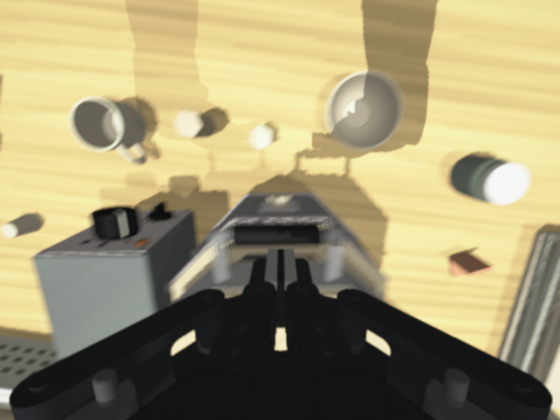

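View pics/side1.png

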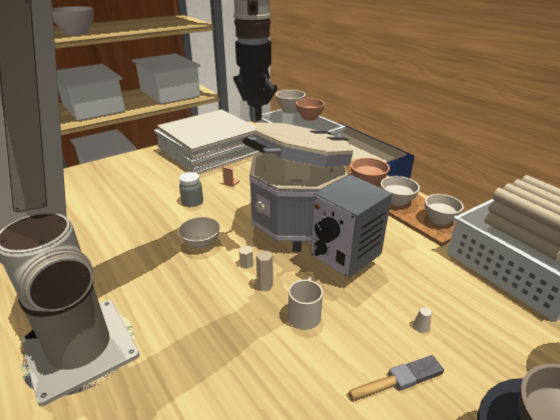

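```bash
python3 - <<'E' | tail -3
from fit import *
s=ctrl.state()
im=cv2.imread("pics/wrist1.png")
overlay("wrist",im[180:320,30:350],[30,180],2.4,"pics/o3.png",s,zk=.165)
print(proj("wrist",[s["eef_pos"]],s),proj("wrist",k2w(p,lidpt(p[3],hd)),s))
E
```

```text
-0.195 0.17 [[ 0.533  -0.1312  0.17  ]] [[302.4358 387.9073]] [[600.8924 437.4712]]
[[278.9826 264.9668]] [[333.0645 230.4239]
 [238.3865 230.9631]]
```

View pics/o3.png

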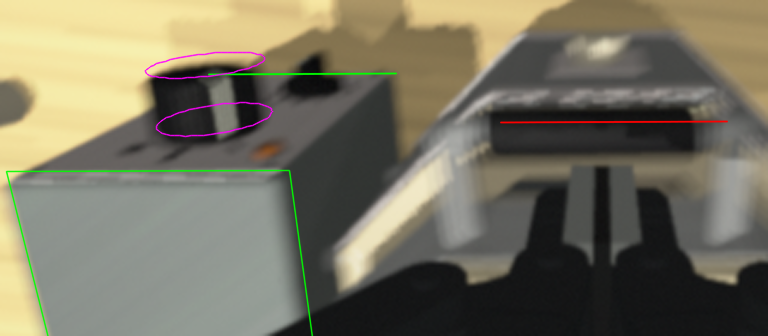

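```bash
sed -i 's/hd=np.array.*/hd=np.array([[-.172,.030,.231],[-.172,-.030,.231]])/' fit.py
python3 - <<'E' | tail -30
import fit; from fit import *
s=ctrl.state()
Wh=np.array([[697,132],[490,132]])/2.4+[30,180]
Wb=np.array([[10,183],[289,178]])/2.4+[30,180]
def r2(q):
    return np.r_[res(q).ravel(),(proj("wrist",k2w(q,lidpt(q[3],hd)),s)-Wh).ravel(),(proj("wrist",k2w(q,box[2:]),s)-Wb).ravel()]
r=least_squares(r2,p,loss="soft_l1"); p=r.x
print("P",p); print(r2(p).reshape(-1,2)); print("handle",k2w(p,lidpt(p[3],[-.172,0,.231])),"shut",k2w(p,[-.172,0,.231]))
E
```

```text
-0.23 0.14 [[ 0.5371 -0.1661  0.14  ]] [[339.0414 447.549 ]] [[647.2507 441.3584]]
-0.212 0.14 [[ 0.535  -0.1483  0.14  ]] [[318.9166 435.3966]] [[620.4852 444.651 ]]
-0.195 0.14 [[ 0.533  -0.1314  0.14  ]] [[300.3257 424.1704]] [[595.1866 447.763 ]]
-0.23 0.15 [[ 0.5371 -0.1661  0.15  ]] [[340.0293 435.4985]] [[649.7034 437.9324]]
-0.212 0.15 [[ 0.535  -0.1483  0.15  ]] [[319.7791 423.415 ]] [[622.6706 441.2565]]
-0.195 0.15 [[ 0.533  -0.1314  0.15  ]] [[301.0748 412.2539]] [[597.1192 444.3984]]
-0.23 0.16 [[ 0.5371 -0.1661  0.16  ]] [[341.0285 423.3089]] [[652.2056 434.437 ]]
-0.212 0.16 [[ 0.535  -0.1483  0.16  ]] [[320.6515 411.2968]] [[624.9002 437.7933]]
-0.195 0.16 [[ 0.533  -0.1314  0.16  ]] [[301.8323 400.2031]] [[599.091  440.9657]]
-0.23 0.17 [[ 0.5371 -0.1661  0.17  ]] [[342.0394 410.9781]] [[654.759  430.8701]]
-0.212 0.17 [[ 0.535  -0.1483  0.17  ]] [[321.5339 399.0398]] [[627.1755 434.2593]]
-0.195 0.17 [[ 0.533  -0.1314  0.17  ]] [[302.5985 388.0156]] [[601.1031 437.4627]]
P [0.6442 0.0778 0.1358 0.2924]
[[-0.1165 -1.4644]
 [ 1.0533 -2.2546]
 [ 2.6466 -0.5412]
 [ 0.6129 -0.9736]
 [-0.5733 -1.6011]
 [ 2.7341 -2.9006]
 [ 3.564  -1.8308]
 [-0.2487 -3.892 ]
 [ 3.3654 -0.2815]
 [-1.0749 -0.5784]
 [ 3.418  -0.769 ]
 [-0.6527 -2.3952]
 [ 2.0834 -2.0112]
 [ 5.9336 -0.0387]
 [-2.743  -0.5638]
 [-1.7148 -1.2198]]
handle [[0.493  0.0571 0.3206]] shut [[0.4738 0.0545 0.231 ]]
```

Emit:
carry_out(targets=[[0.001,0.02,0,0,0,0],[0.001,0.036,0,0,0,0],[0.001,0.042,0,0,0,0],[0.001,0.046,0,0,0,0],[0.001,0.05,0,0,0,0],[0.001,0.054,0,0,0,0]])

```text
time: 2.05
eef_pos: [0.4911, 0.056, 0.3246]
tcp_rot: [[0.994, -0.002, -0.109], [0.109, -0.003, 0.994], [-0.002, -1.0, -0.003]]
force: [-3.5, -0.2, 4.1]
grip_width: -0.002
```

Emit:
carry_out(targets=[[-0.0015,0.006,0,0,0,0],[-0.003,0.012,0,0,0,0],[-0.0045,0.018,0,0,0,0],[-0.006,0.024,0,0,0,0],[-0.0075,0.03,0,0,0,0],[-0.009,0.036,0,0,0,0]])

```text
time: 2.65
eef_pos: [0.4818, 0.0549, 0.288]
tcp_rot: [[0.994, -0.002, -0.11], [0.11, -0.003, 0.994], [-0.002, -1.0, -0.003]]
force: [-2.7, -0.2, 3.5]
grip_width: 0.0
```

```bash
python3 - <<'E'
from h import *
for n in ("wrist","side"): cv2.imwrite(f"pics/{n}2.png",ctrl.snapshot(n)[:,:,::-1])
a=cv2.imread("pics/wrist2.png")[150:360,100:460]; b=cv2.imread("pics/side2.png")[70:280,200:400]
cv2.imwrite("pics/c2.png",np.hstack([cv2.resize(a,None,fx=1.4,fy=1.4),cv2.resize(b,None,fx=1.4,fy=1.4)]))
E
```

```text
(no output)
```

View pics/c2.png

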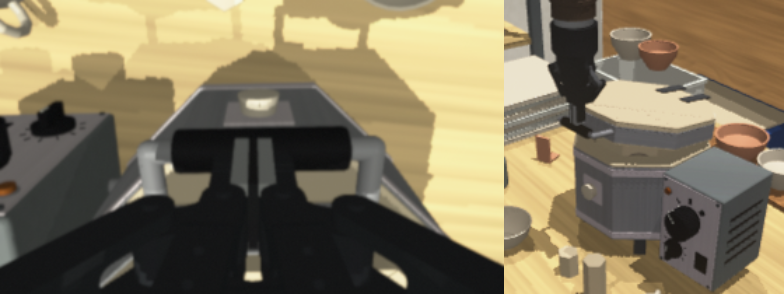

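Emit:
carry_out(targets=[[-0.0015,0.006,0,0,0,0],[-0.003,0.012,0,0,0,0],[-0.004,0.018,0,0,0,0],[-0.005,0.024,0,0,0,0],[-0.006,0.03,0,0,0,0],[-0.0065,0.036,0,0,0,0],[-0.007,0.04,0,0,0,0]])

```text
time: 3.45
eef_pos: [0.4748, 0.054, 0.2468]
tcp_rot: [[0.994, -0.003, -0.109], [0.109, -0.003, 0.994], [-0.003, -1.0, -0.003]]
force: [1.2, -0.6, 2.3]
grip_width: 0.001
```

Emit:
carry_out(targets=[[-0.0005,0.003,0,0,0,0],[-0.0005,0.006,0,0,0,0],[-0.0005,0.008,0,0,0,0]])

```text
time: 3.75
eef_pos: [0.4742, 0.0539, 0.2397]
tcp_rot: [[0.994, -0.002, -0.11], [0.11, -0.003, 0.994], [-0.003, -1.0, -0.003]]
force: [-3.7, -0.4, 16.3]
grip_width: 0.003
```

Emit:
carry_out(targets=[[0,0.002,0,0,0,0],[0,0.003,0,0,0,0]])

```text
time: 3.95
eef_pos: [0.4742, 0.0539, 0.2396]
tcp_rot: [[0.994, 0.001, -0.109], [0.109, -0.003, 0.994], [0.0, -1.0, -0.003]]
force: [-5.9, -1.0, 21.3]
grip_width: -0.001
```

```bash
python3 - <<'E'
from h import *
cv2.imwrite("pics/side3.png",ctrl.snapshot("side")[:,:,::-1]); s=ctrl.state(); print(s["eef_pos"],s["force"])
b=cv2.imread("pics/side3.png")[90:290,210:410]
cv2.imwrite("pics/c3.png",cv2.resize(b,None,fx=3,fy=3,interpolation=cv2.INTER_CUBIC))
E
```

```text
[0.4742 0.0539 0.2396] [-4.304  -0.1392 16.5465]
```

View pics/c3.png

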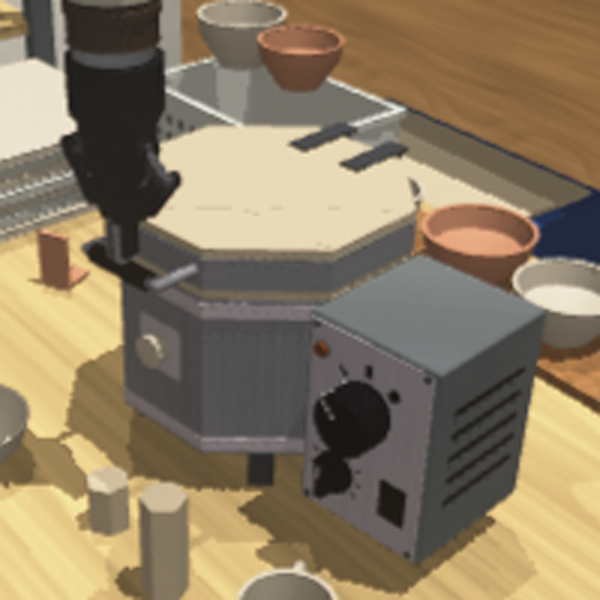

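Emit:
carry_out(targets=[[0,-0.03,0,0,0,0],[0,-0.07,0,0,0,0],[0,-0.08,-0.04,0,0,0],[0.005,-0.08,-0.09,0,0,0],[0.01,-0.08,-0.14,0,0,0],[0.015,-0.075,-0.18,0,0,0],[0.015,-0.065,-0.2,0,0,0],[0.015,-0.065,-0.2,0,0,0]])

```text
time: 4.8
eef_pos: [0.5098, -0.1455, 0.3025]
tcp_rot: [[0.994, -0.004, -0.105], [0.105, -0.002, 0.994], [-0.004, -1.0, -0.001]]
force: [-1.0, 0.4, -0.8]
grip_width: 0.002
```

```bash
cat > shot.py <<'E'
from h import *; import sys, json
k=sys.argv[1]
s=ctrl.state(); print(s["time"],s["eef_pos"],s["force"])
json.dump({a:np.array(s[a]).tolist() for a in("eef_pos","tcp_rot")},open(f"pics/s{k}.json","w"))
for n in sys.argv[2:]: cv2.imwrite(f"pics/{n}{k}.png",ctrl.snapshot(n)[:,:,::-1])
E
python3 shot.py 4 wrist top side
```

```text
4.8 [ 0.5098 -0.1455  0.3025] [-1.0366  0.4218 -0.7539]
```

View pics/wrist4.png

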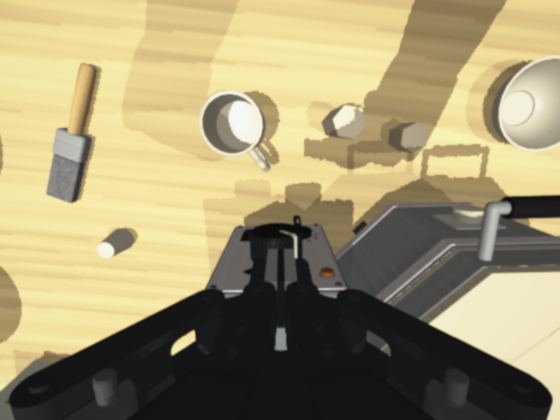

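```bash
python3 - <<'E' >/dev/null
import fit; from fit import *; import json
s=json.load(open("pics/s4.json"))
for i,pp in enumerate([fit.p]):
    fit.p=pp; fit.p[3]=0
    overlay("wrist",cv2.imread("pics/wrist4.png")[190:310,180:380],[180,190],4,f"pics/o4.png",s,zk=.162)
    overlay("side",cv2.imread("pics/side4.png")[160:280,290:400],[290,160],5,f"pics/o5.png",s,zk=.162)
E
```

```text
(no output)
```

View pics/o4.png

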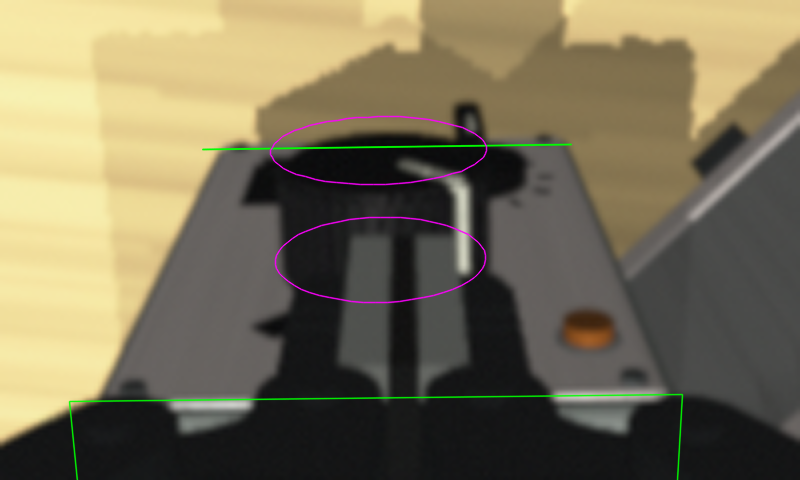

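View pics/o5.png

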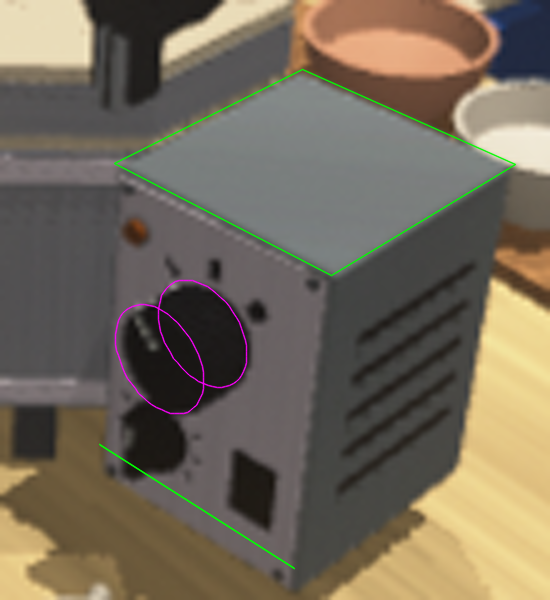

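Emit:
carry_out(targets=[[0.012,0.02,0.002,0,0,0],[0.024,0.045,0.004,0,0,0],[0.036,0.07,0.006,0,0,0],[0.036,0.087,0.006,0,0,0],[0.036,0.087,0.006,0,0,0]])

```text
time: 5.45
eef_pos: [0.544, -0.1305, 0.2155]
tcp_rot: [[0.994, -0.006, -0.112], [0.112, -0.0, 0.994], [-0.006, -1.0, 0.0]]
force: [-0.4, 0.5, -0.4]
grip_width: -0.004
```

```bash
python3 shot.py 5 wrist side top
python3 - <<'E'
import cv2,numpy as np
a=cv2.imread("pics/wrist5.png")[190:310,180:380];b=cv2.imread("pics/side5.png")[140:260,290:390]
t=cv2.convertScaleAbs(cv2.imread("pics/top5.png")[150:270,280:380],alpha=1.8)
f=lambda i,k:cv2.resize(i,None,fx=k,fy=k,interpolation=cv2.INTER_CUBIC)
cv2.imwrite("pics/c5.png",np.hstack([f(a,2),f(b,2),f(t,2)])[:, :800]); cv2.imwrite("pics/c5b.png",f(b,5))
E
```

```text
5.45 [ 0.544  -0.1305  0.2155] [-0.4425  0.5392 -0.4365]
```

View pics/c5.png

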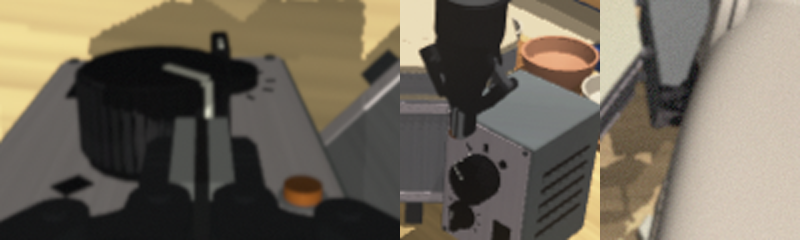

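View pics/c5b.png

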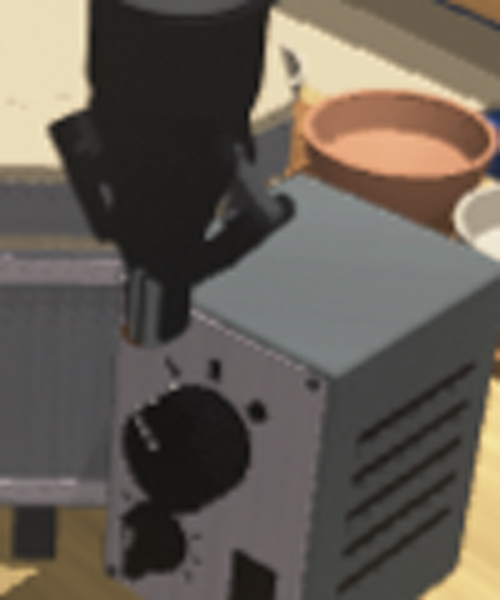

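Emit:
carry_out(targets=[[0,0.005,-0.006,0,0,0],[0,0.015,-0.006,0,0,0],[0,0.02,-0.006,0,0,0],[0,0.022,-0.006,0,0,0]])

```text
time: 6.0
eef_pos: [0.5461, -0.138, 0.1964]
tcp_rot: [[0.994, -0.0, -0.111], [0.111, -0.002, 0.994], [-0.0, -1.0, -0.002]]
force: [-0.2, 0.2, -0.7]
grip_width: -0.006
```

Emit:
carry_out(targets=[[-0.001,0.003,0.001,0,0,0],[-0.001,0.006,0.001,0,0,0],[-0.001,0.008,0.001,0,0,0]])

```text
time: 6.3
eef_pos: [0.5448, -0.137, 0.1881]
tcp_rot: [[0.994, -0.001, -0.111], [0.111, -0.001, 0.994], [-0.001, -1.0, -0.001]]
force: [1.0, 0.1, 0.5]
grip_width: -0.0
```

Emit:
carry_out(targets=[[0,0.002,0,0,0,0],[0,0.003,0,0,0,0]])

```text
time: 6.5
eef_pos: [0.5449, -0.137, 0.1867]
tcp_rot: [[0.994, 0.001, -0.111], [0.111, -0.002, 0.994], [0.001, -1.0, -0.002]]
force: [-4.0, 1.9, 11.8]
grip_width: 0.003
```

Emit:
carry_out(targets=[[0,0.0012,-0.002,0,0,0],[0,0.0012,-0.004,0,0,0],[0,0.0012,-0.006,0,0,0],[0,0.0012,-0.008,0,0,0]])

```text
time: 6.9
eef_pos: [0.5459, -0.1444, 0.1874]
tcp_rot: [[0.994, 0.003, -0.111], [0.111, -0.001, 0.994], [0.002, -1.0, -0.001]]
force: [-3.1, 2.3, 8.3]
grip_width: -0.004
```

```bash
cat > look.py <<'E'
import sys,subprocess,cv2,numpy as np
k=sys.argv[1]; subprocess.run(["python3","shot.py",k,"wrist","side"])
a=cv2.imread(f"pics/wrist{k}.png")[190:310,200:360];b=cv2.imread(f"pics/side{k}.png")[170:260,300:390]
f=lambda i,h:cv2.resize(i,(int(i.shape[1]*h/i.shape[0]),h),interpolation=cv2.INTER_CUBIC)
cv2.imwrite(f"pics/c{k}.png",np.hstack([f(a,330),f(b,330)]))
E
python3 look.py 6
```

```text
6.9 [ 0.5459 -0.1444  0.1874] [-3.1141  2.3364  8.3365]
```

View pics/c6.png

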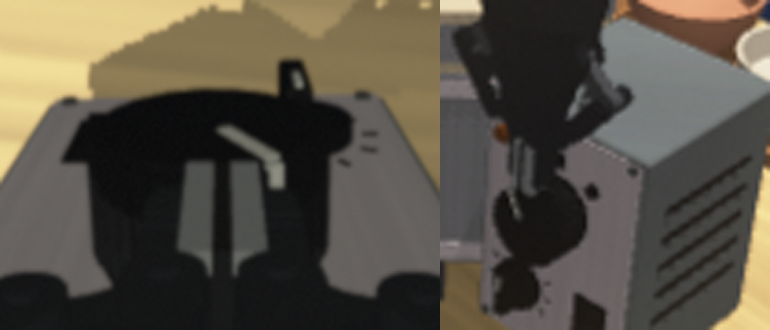

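Emit:
carry_out(targets=[[-0.001,0.0015,-0.002,0,0,0],[-0.001,0.0015,-0.004,0,0,0],[-0.001,0.0015,-0.006,0,0,0]])

```text
time: 7.3
eef_pos: [0.5467, -0.1517, 0.1874]
tcp_rot: [[0.994, 0.006, -0.111], [0.111, -0.004, 0.994], [0.006, -1.0, -0.004]]
force: [0.4, -1.8, 5.7]
grip_width: -0.005
```

```bash
python3 look.py 7
```

```text
7.3 [ 0.5467 -0.1517  0.1874] [ 0.432  -1.7829  5.681 ]
```

View pics/c7.png

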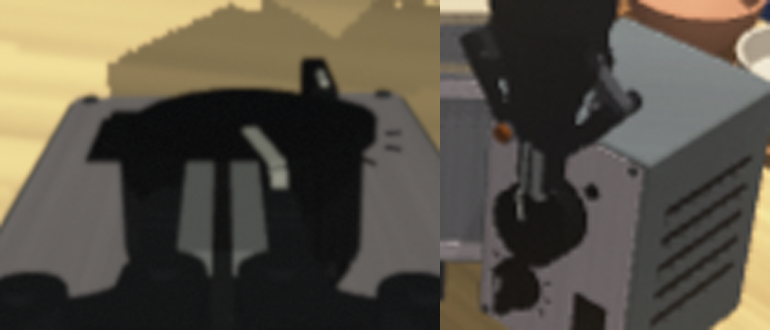

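Emit:
carry_out(targets=[[0,0.001,-0.002,0,0,0],[0,0.0008,-0.004,0,0,0],[0,0.0008,-0.0055,0,0,0]])

```text
time: 7.7
eef_pos: [0.5477, -0.1581, 0.187]
tcp_rot: [[0.994, 0.007, -0.11], [0.11, -0.005, 0.994], [0.006, -1.0, -0.006]]
force: [0.1, -0.5, 4.3]
grip_width: -0.0
```

```bash
python3 look.py 8
```

```text
7.7 [ 0.5477 -0.1581  0.187 ] [ 0.0833 -0.5024  4.3023]
```

View pics/c8.png

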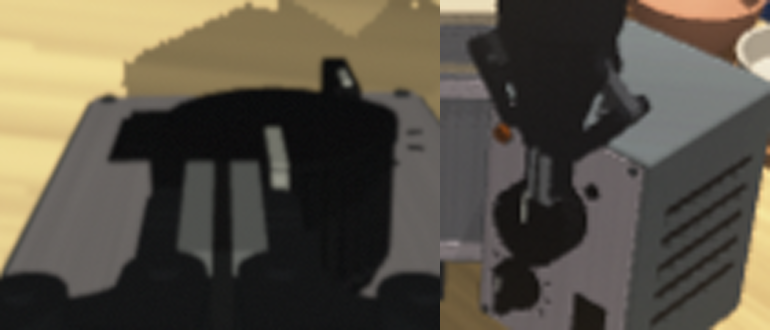

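Emit:
carry_out(targets=[[0,-0.01,0,0,0,0],[0,-0.04,0,0,0,0],[-0.02,-0.09,0,0,0,0],[-0.04,-0.13,0,0,0,0],[-0.05,-0.14,-0.02,0,0,0],[-0.05,-0.14,-0.04,0,0,0],[-0.05,-0.14,-0.04,0,0,0]])

```text
time: 8.5
eef_pos: [0.5014, -0.2041, 0.3274]
tcp_rot: [[0.994, 0.008, -0.107], [0.107, -0.006, 0.994], [0.007, -1.0, -0.006]]
force: [-0.7, 0.6, -1.1]
grip_width: -0.007
```

```bash
python3 shot.py 9 side top wrist; python3 - <<'E'
import cv2,numpy as np
b=cv2.imread("pics/side9.png")[120:270,230:400];cv2.imwrite("pics/c9.png",cv2.resize(b,None,fx=4,fy=4,interpolation=cv2.INTER_CUBIC))
E
```

```text
8.5 [ 0.5014 -0.2041  0.3274] [-0.666   0.5947 -1.0792]
```

View pics/c9.png

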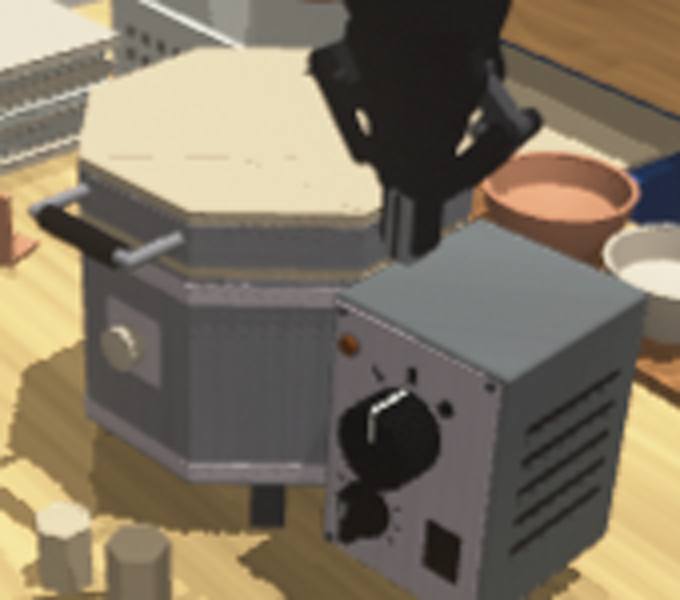

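View pics/wrist9.png

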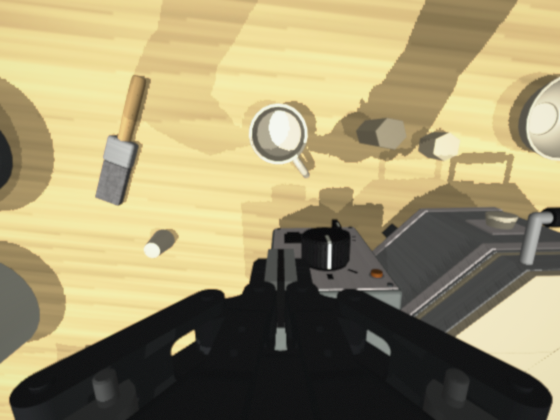

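View pics/side9.png

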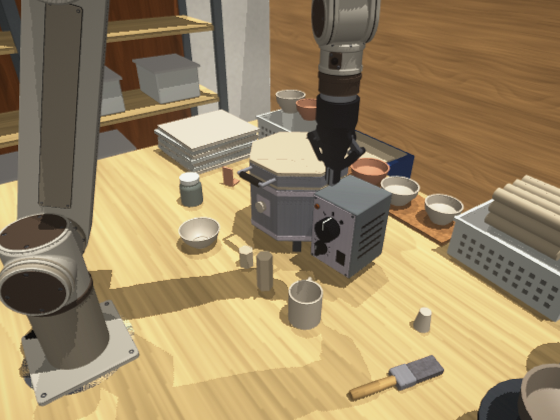

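The side and wrist pictures show the index line upright with the medium mark above it. The lid seam is even and shut, the bystanders stand where they were, and the arm is clear.

```bash
python3 -c "
from cell import ctrl
print(ctrl.state()['force'],ctrl.job_done())"
```

```text
the job is handed in; nothing more can be done
[-1.41696786 -0.05738105 -0.4148644 ] None
```

The lid is fully shut and the heat knob is on medium. The job was handed in at about 8.7 s with the arm clear of everything.

- **Lid:** I pushed the handle down along its arc with closed fingertips until it met its stop. The fingertip then stood at z 0.2396 m, against 0.240 m expected for a shut lid. The last push peaked at about 21 N. After I lifted off, the picture shows the lid seam even and closed.
- **Knob:** I pressed the fingertip on top of the rim with about 4 to 12 N and moved it some 20 mm towards the kiln's right. The sideways force reversed past the midpoint, which showed the first click had gone over. After I lifted off, the index line points straight up in both the side and wrist pictures, and it never got near high.
- **Everything else:** The timer knob and the loose items look unchanged in the last side and wrist pictures. I took a last top picture but did not view it.
- **Disagreements:** My fitted kiln pose was up to about 6 px off in places. The wrist camera put the box and knob about 2 mm further to the left than the fit, and I lined the fingertip up to that. The arm also stopped up to about 5 mm from my planned points, which I corrected before touching the knob.

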